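# Set the length stop and butt the brass bar against it

### The job

Set up the mitre jig for the next saw cut, pushing only with the fingertips. Push the blue length stop along its rail until its sprung ball clicks into the notch beside the red tag, then gently push the brass bar along its channel until its end rests against the stop, without knocking the stop out of the notch. Do not grip, lift or force either of them, and leave the jar, dish, carton and saw where they are.

Things in the scene. Friction and masses are not known exactly. Their poses are not given: they have to be found in the camera images.
- jig: green mitre jig, screwed down: bed 120 x 350 x 16 mm. Its axes: x across the jig (roughly away from the robot), y along it, z up. Origin on the bench below the saw cut; the bed spans x -50..70, y -175..175 mm, top at z 16 mm. All 'jig' values below are in this frame
- saw_slot (a point): middle of the channel floor at the saw cut (jig x -20, y 0, z 16 mm; jig axes). The bar's channel runs along y at x -20 mm, y -167..172 mm, between two fences 4 mm high (tops at z 20 mm); at y -24..20 mm it passes between two dark saw-guide walls, tops at z 44 mm
- rail (a point): middle of the rail's top at its inner end (jig x 30, y 22, z 30 mm; jig axes). The steel rail is 22 mm wide and runs along jig y from 22 to 172 mm; three notches 12 mm wide cross its top, centred at jig y 52, 72 and 92 mm; beyond y 98 mm it is plain
- stop (a joint): travel of the stop along the rail, m: 0 at the outer end (jig +y), 0.103 nearest the saw guide; starts at 0.002 to 0.038, on plain rail; notches at 0.057, 0.077, 0.097. Sliding takes 2 to 3 N; it is drawn into a notch over the last 3 to 4 mm (the push drops to nothing), and leaving a notch takes about 10 N either way, more when fast
- plunger (a joint): drop of the sprung ball in the stop in m: 0 to 0.001 while it rides on the rail top, about 0.0045 when it has dropped into a notch. The black knob on top of the stop goes down with it; it need not be touched
- stop_push (a point): middle of the outer end face (jig +y side) of the blue stop block: face 34 mm wide (jig x 12..46 mm), z 31 to 56 mm; this point at z 46 mm. Push here towards jig -y. The block is 44 mm long in y; the black knob on the middle of its top reaches z 78 mm
- stop_face (a point): middle of the stop's steel arm on the side towards the saw guide (its -y side), over the channel, at z 27 mm: the face that the bar must touch. It lies 22 mm before (jig -y of) the ball and 44 mm before stop_push; the arm spans jig x -33..18 mm, z 22..50 mm
- stop_index (a point): tip of the white pointer on the stop, level along the rail (jig y) with its ball, on the side of the tags (jig x 53, z 32 mm)
- tag_red: red round tag, 16 mm across, 5 mm high, fixed to the bed at jig x 61 mm exactly beside one of the three notches (jig y 52, 72 or 92 mm): marks the notch wanted. Origin at its underside, z 16 mm
- tag_yellow: yellow tag, the same, beside another notch (not wanted)
- tag_white: white tag, the same, beside the remaining notch (not wanted)
- bar: loose brass bar, 14 x 120 x 14 mm, about 0.2 kg, lying in the channel along its y axis with 0.75 mm play each side; origin at the centre of its underside (z 16 mm); its top is at z 30 mm, 10 mm above the fences. It slides with 1 to 2 N
- bar_front (a point): middle of the bar's end towards the stop (its +y end), z 23 mm
- bar_rear (a point): middle of the bar's other end (-y), z 23 mm; push here towards jig +y with the fingertips just above the fences (z 20 mm). It starts 100 to 150 mm on the -y side of the saw cut
- jar: jar with a red cap, 52 mm across, 85 mm high, origin under its centre; leave alone
- dish: shallow green dish, 124 mm across, 20 mm high, origin under its centre; leave alone
- carton: small red and white carton, 55 x 88 x 22 mm, origin under its centre; leave alone
- saw: jeweller's saw lying flat, frame 87 x 150 mm, wooden handle 93 mm long to its -y, 23 mm high; origin at the middle of its blade, frame to +x; leave alone
Not all that is in view belongs to the job. There is more than one size of the bar; the job needs the middle-sized.

How it is judged:
On the way, in this order (a step that is already met when the one before it is completed fails the run):
1. the stop has clicked into the notch beside the red tag (y of stop_index in the frame of tag_red between -0.0025 and 0.0025 m and value of joint plunger above 0.002 m), for 0.2 s.
2. the bar's end rests against the stop (y of bar_front in the frame of stop_face above -0.0025 m and value of joint plunger above 0.002 m), for 0.2 s.
At the end, for the whole second after the job is handed in: the stop's pointer stands within 2.5 mm of the red tag along the rail with its ball dropped at least 2 mm into the notch, and the bar lies at rest, flat in its channel, its end no more than 2.5 mm from the stop's face (all of step 2 and y of stop_index in the frame of tag_red between -0.0025 and 0.0025 m and y of bar_front in the frame of stop_face below 0.002 m and z of bar in the frame of jig between 0.0135 and 0.0185 m and angle between the y axis of bar and the y axis of jig, either way round below 0.06 rad and linear speed of bar below 0.01 m/s); the robot touches nothing.
It fails at once if the bar is lifted (z of bar in the frame of jig above 0.026 m).
It fails at once if the bar is gripped or forced (more than 30 N) (contact force between the fingers and bar above 30 N).
It fails at once if the stop is gripped or forced (more than 30 N) (contact force between the fingers and stop above 30 N).
It fails at once if the ball's knob is pulled up (value of joint plunger below -0.0015 m).
It fails at once if a bystander is disturbed (moved more than 15 mm) (distance of any of jar, dish, carton, saw from where it was at the start of the episode above 0.015 m or angle between jar's own z axis and vertical above 0.5 rad).
It also fails if it takes over 62 s, if anything falls off the work surface, if the arm or the gripper's body presses on something with over 40 N, if the wrist force passes 120 N, or if a joint passes its speed limit or range.

### The arm

A 6-joint arm with a two-finger parallel gripper is mounted at the origin on the work surface. World frame = base frame: x ahead of the robot, y to its left, z up, the work surface at z = 0. Lengths are in m, angles in rad, forces in N, time in s.
With the tool pointing down it reaches from about 0.225 to 0.725 m from the base axis. Payload 3.1 kg.
Tool frame: the origin (TCP) lies midway between the tips of the shut fingers; the grasp point (between the pads) lies 19 mm behind it (bot.grip_depth is the distance from the TCP to the grasp point, in m); z points along the fingers, y is the line along which they close (so a half turn about z gives the same grasp; the last joint's range is limited). The gripper opens to 85 mm and grips with 20 to 120 N. Pads are 22 mm wide; open, the fingers measure 114 mm over their backs; the gripper's body (76 mm by 85 mm) begins 54 mm behind the grasp point. The pads swing forward as they close: fully open they stand 13 mm farther back than shut.
Start: joints at [-1.394, 0.048, 0.099, 1.622, 0, 1.443], TCP at [0.158, -0.501, 0.231] pointing down, gripper open.
Joint ranges: [-2.91, 2.91], [-0.99, 1.94], [-1.21, 1.42], [-2.12, 2.29], [-1.49, 1.47], [-3.14, 3.14]. Speed limits (rad/s): [2.79, 2.79, 3.14, 3.14, 3.14, 3.14].

### API

Orientations are given as [roll, pitch, yaw] about the fixed x, y, z axes, in that order (R = Rz(yaw) Ry(pitch) Rx(roll)).
In Python, from cell import bot, optics, close_job gives the robot as it stands.
- The arm moves only by the tool move_arm, never from a script. Its arguments are lists of equal length, an entry for each row: "travel": the shift along the tool's x, y, z as a fraction of full scale, a list of three; "yaw": the turn about the tool's z as a fraction of full scale; "gripper": the opening, from -1 (shut) to 1 (fully open), so that 0 is half open. A call has 1 to 10 rows; each row shifts and turns the commanded pose from where the row before left it, along the tool's axes as they then stand; what a row does not reach is not made up. Full scale, the value 1, is 0.25 m for a shift and 0.15 rad for a turn. A row lasts 1/10 s, in which the tool goes at most 50 mm and 8.59 degrees, less where a joint would pass 70% of its speed; a pose out of reach is approached as far as the arm can. A call with a number of a shift or a turn outside -1 to 1 is refused whole. A call with a gripper value outside its range is refused whole. The fingers move at their own pace and stop on an object; "newtons" is the grip in N (left out, the last holds). Time passes only in rows, so rows that do not move let the fingers close. It gives the time, the measured TCP pose, the force, the opening and the grip force at its end, in the units of the state.
- bot.get_obs(): the state, without advancing time (a new reading comes with each control period).
- optics.camera(name): name is "side" or "top" or "wrist"; returns a dict with "pixels" (420x560x3 uint8, red, green, blue), "range_z" (420x560 float32, m along the optical axis (not along the pixel's ray), 0 where there is no reading), "fx", "fy", "cx", "cy" (pixels), "origin" and "orientation" of the camera in the world; the wrist camera has in their place "mount" (4x4, takes a point from camera to tool coordinates, whose origin is the TCP and whose axes are the flange's). Camera axes: x right, y down, z forward; pixel columns grow to the right and rows downward; lengths in m; the calibration is good to about 2 mm. A picture is of the moment at which its call begins: read the wrist's pose just before it.
- close_job(): hands the job in; it is judged then, once.
The state is a dict: "time": time; "q": joint angles; "joint_velocities": joint speeds; "tau": joint torques, N m; "position": TCP position; "ee_rot": TCP orientation; "ft_force": force on the tool from outside, world axes, zero at the start; "ft_torque": the same for the moment, N m; "grip_width": finger opening in m; "grasp_force": force on a finger pad.
Only numpy, scipy, OpenCV 4.12 (cv2) and the standard library are available. Lean on these libraries where they do the work, as an engineer would, in place of code of your own. Each camera call takes 0.05 s, during which the arm holds its last target. There are 200 camera calls.

## Working session

There is one attempt and no reset: what is moved stays moved. The work goes in short steps, Python scripts to look and compute and a tool call to move; the robot and the scene stay as the last step left them, time stands still between calls to the robot, and variables do not carry over. Pictures are saved under pics/ and viewed, at most 10 in all, crops included, and the job is handed in when it is done.

Besides the shell and the picture viewer there is one more tool, called after ">>>" as name(argument=value, ...) on one line, values as JSON. move_arm: Moves the arm, as the interface text tells. Its arguments: {"type":"object","properties":{"travel":{"type":"array"},"yaw":{"type":"array"},"gripper":{"type":"array"},"newtons":{"type":"number"}},"required":["travel","yaw","gripper"]}

```bash
mkdir -p pics; ls; cat > h.py <<'E'
import numpy as np, cv2
from scipy.spatial.transform import Rotation as R
from cell import bot, optics
def Rm(o):
    o=np.array(o,float)
    if o.shape==(3,3): return o
    if o.shape==(4,): return R.from_quat(o).as_matrix()
    return R.from_euler('xyz',o).as_matrix()
def pose(c,o=None):
    if 'mount' in c:
        T=np.eye(4);T[:3,:3]=Rm(o['ee_rot']);T[:3,3]=o['position'];T=T@np.array(c['mount']);return T[:3,:3],T[:3,3]
    return Rm(c['orientation']),np.array(c['origin'])
def ray(c,uv,z,o=None):
    "cast pixels onto plane at height z"
    r,p=pose(c,o);uv=np.atleast_2d(uv).astype(float)
    d=np.c_[(uv[:,0]-c['cx'])/c['fx'],(uv[:,1]-c['cy'])/c['fy'],np.ones(len(uv))]@r.T
    return p+d*((z-p[2])/d[:,2])[:,None]
def proj(c,P,o=None):
    r,p=pose(c,o);q=(np.atleast_2d(P)-p)@r
    return np.c_[q[:,0]/q[:,2]*c['fx']+c['cx'],q[:,1]/q[:,2]*c['fy']+c['cy']]
def snap(n,f):
    o=bot.get_obs();c=optics.camera(n);cv2.imwrite('pics/'+f,cv2.cvtColor(c['pixels'],cv2.COLOR_RGB2BGR));return c,o
E
python3 - <<'E'
from h import *
for n in ['top','side']:
    c,o=snap(n,n+'0.png')
    print(n,c['fx'],c['cx'],c['cy'],c['origin'],c['orientation'])
print(o)
E
```

```text
pics
top 423.174797345669 279.150271284269 206.92890021765453 [0.44961985 0.00825846 0.72616289] [-3.04360366  0.0072873  -1.56900857]
side 544.0651146599034 282.78776185515727 210.83251677676617 [0.1144218  0.87719393 0.71947636] [-2.19091341 -0.02055909 -2.67162323]
{'time': 0.05, 'q': array([-1.39381279e+00,  4.87541931e-02,  9.75925665e-02,  1.62197498e+00,
       -2.55253577e-05,  1.44299671e+00]), 'joint_velocities': array([-0.00016493, -0.00034624, -0.00092462, -0.00076295, -0.00130467,
       -0.00042554]), 'tau': array([ 3.02160515e-03, -3.40147948e+01,  3.21228254e+01,  1.65026420e-02,
       -1.24537278e-04, -2.99915676e-06]), 'position': array([ 0.1574189 , -0.50021259,  0.23011271]), 'ee_rot': array([-3.13926820e+00, -2.72956161e-04,  3.04782873e-01]), 'ft_force': array([-0.74516518,  0.25475565, -0.29284306]), 'ft_torque': array([ 0.01027353, -0.044933  , -0.03447554]), 'grasp_force': 0.0, 'grip_width': 0.08526873229455195}
```

View pics/top0.png

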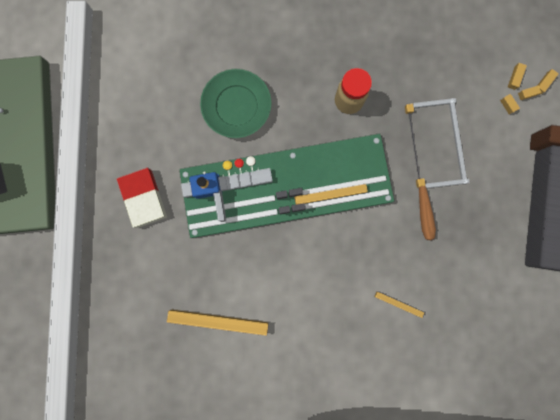

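View pics/side0.png

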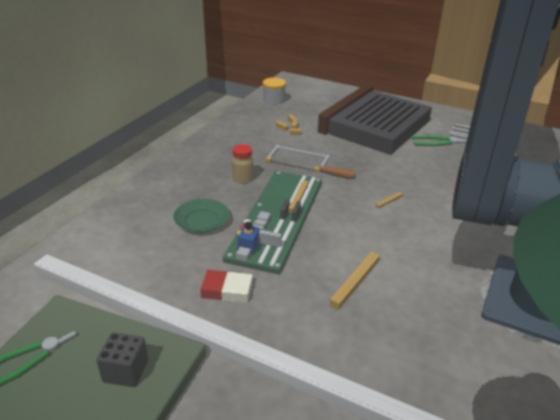

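The top view shows the jig with tags yellow (227,165), red (239,163) and white (251,160), and the stop at (205,184). Red marks the middle notch, so the stop has to pass through the yellow notch first. Possible bars are the one in the channel (330,195), a large one (217,322), a small one (400,304) and offcuts (530,85). I choose the middle-sized one in the channel.

```bash
cat > m.py <<'E'
from h import *
c,o=snap('top','top1.png')
im=c['pixels'];hsv=cv2.cvtColor(im,cv2.COLOR_RGB2HSV)
def blobs(lo,hi,roi,amin=15):
    m=cv2.inRange(hsv,np.array(lo),np.array(hi));k=np.zeros_like(m);x0,y0,x1,y1=roi;k[y0:y1,x0:x1]=m[y0:y1,x0:x1]
    n,l,s,ce=cv2.connectedComponentsWithStats(k);i=sorted(range(1,n),key=lambda i:-s[i,4]);return [(ce[j],s[j,4],(l==j).astype(np.uint8)) for j in i if s[j,4]>=amin]
J=(170,125,400,245)
g=blobs((60,80,30),(90,255,255),J,5)
M=sum(b[2] for b in g);pts=np.argwhere(M>0)[:,::-1].astype(np.float32)
W=ray(c,pts,.016)[:,:2].astype(np.float32)
rc=cv2.minAreaRect(W);box=cv2.boxPoints(rc);print('bed',rc)
t={}
for n,lo,hi in [('yel',(20,150,150),(32,255,255)),('red',(0,150,120),(6,255,255)),('white',(0,0,205),(179,50,255))]:
    b=blobs(lo,hi,(218,150,260,174),10)
    if b: t[n]=ray(c,b[0][0],.021)[0];print(n,b[0][0],b[0][1],t[n])
b=blobs((105,120,60),(130,255,255),J)[0];print('stop px',b[0],b[1],ray(c,b[0],.056)[0])
b=blobs((12,140,100),(24,255,255),(285,175,385,215))
print([(x[0],x[1]) for x in b])
P=np.argwhere(sum(x[2] for x in b)>0)[:,::-1].astype(np.float32);Wb=ray(c,P,.03)[:,:2].astype(np.float32);rb=cv2.minAreaRect(Wb);print('bar',rb,cv2.boxPoints(rb))
cv2.imwrite('pics/crop1.png',cv2.resize(cv2.cvtColor(im[130:245,170:400],cv2.COLOR_RGB2BGR),None,fx=3.4,fy=3.4,interpolation=cv2.INTER_CUBIC))
E
python3 m.py
```

```text
bed ((0.5893322825431824, 0.007978186011314392), (0.18525058031082153, 0.34761208295822144), 10.040560722351074)
yel [227.07017544 164.64912281] 57 [0.59074529 0.10180228 0.021     ]
red [238.56140351 162.66666667] 57 [0.59415768 0.08237608 0.021     ]
white [250.06122449 160.69387755] 49 [0.59755525 0.0629249  0.021     ]
stop px [204.49789916 185.13655462] 476 [0.55043302 0.13288213 0.056     ]
[(array([329.97582418, 194.28131868]), np.int32(455))]
bar ((0.5392594933509827, -0.07171455025672913), (0.011978828348219395, 0.11729420721530914), 9.244701385498047) [[ 0.52392614 -0.0147914 ]
 [ 0.54276955 -0.13056211]
 [ 0.55459285 -0.1286377 ]
 [ 0.53574944 -0.01286699]]
```

View pics/crop1.png

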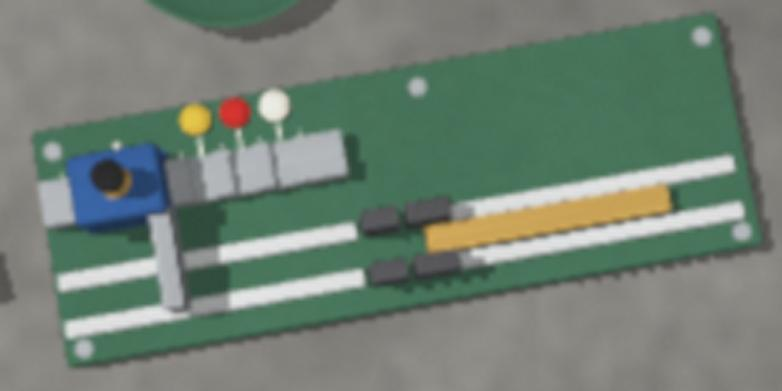

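The crop shows yellow, red and white tags from left to right along the rail, with the stop left of them on plain rail. The brass bar lies in the channel to the right of the guide walls. I'll shut the gripper and turn the tool x axis along jig y (yaw about 1.744), staying high.

>>> move_arm(travel=[[0,0,0],[0,0,0],[0,0,0],[0,0,0],[0,0,0],[0,0,0],[0,0,0],[0,0,0],[0,0,0],[0,0,0]], yaw=[-0.96,-0.96,-0.96,-0.96,-0.96,-0.96,-0.96,-0.96,-0.96,-0.96], gripper=[-1,-1,-1,-1,-1,-1,-1,-1,-1,-1])

```text
time: 1.15
position: [0.1575, -0.5005, 0.2308]
ee_rot: [3.142, -0.001, 1.751]
ft_force: [-0.9, 0.1, -0.7]
grip_width: -0.0001
grasp_force: 0.0
```

```bash
cat >> m.py <<'E'
print('----')
m=cv2.morphologyEx(max(g,key=lambda b:b[1])[2],cv2.MORPH_CLOSE,np.ones((15,15)))
cs,_=cv2.findContours(m,cv2.RETR_EXTERNAL,cv2.CHAIN_APPROX_NONE);cc=max(cs,key=cv2.contourArea)[:,0,:].astype(np.float32)
Wc=ray(c,cc,.016)[:,:2].astype(np.float32);rc=cv2.minAreaRect(Wc);print('bed',rc)
yd=(t['yel']-t['white'])[:2];th=np.arctan2(-yd[0],yd[1]);print('tag th',np.degrees(th))
for th in (th,np.radians(rc[2])):
    X=np.array([np.cos(th),np.sin(th)]);Y=np.array([-X[1],X[0]])
    O1=t['red'][:2]-.061*X-.072*Y; O2=np.array(rc[0])-.010*X; print('origins tag/bed',O1,O2)
obs=bot.get_obs();print(obs['position'],obs['ee_rot'],obs['q'],obs['time'],obs['grip_width'])
E
python3 m.py | sed -n '/----/,$p'
```

```text
----
bed ((0.5566093921661377, 0.0020999759435653687), (0.11796054989099503, 0.3473868668079376), 10.215099334716797)
tag th 9.822793259853741
origins tag/bed [0.54633524 0.00102491] [5.46755991e-01 3.93960962e-04]
origins tag/bed [0.54689337 0.00069937] [5.46767903e-01 3.26534921e-04]
[ 0.15750007 -0.50056011  0.23080283] [ 3.14157496e+00 -9.82641258e-04  1.75437390e+00] [-1.39379910e+00  4.83384134e-02  9.85374225e-02  1.62197807e+00
  1.12291373e-05 -6.58033539e-03] 1.2 0.0003467096935944363
```

>>> move_arm(travel=[[0.12,0.1,0],[0.12,0.1,0],[0.12,0.1,0],[0.12,0.1,0],[0.12,0.1,0],[0.12,0.1,0],[0.12,0.1,0],[0.12,0.1,0],[0.12,0.1,0],[0.12,0.1,0]], yaw=[0.04,0,0,0,0,0,0,0,0,0], gripper=[-1,-1,-1,-1,-1,-1,-1,-1,-1,-1])

```text
time: 2.2
position: [0.3541, -0.1616, 0.2312]
ee_rot: [3.141, 0.0, 1.736]
ft_force: [1.7, 0.0, 0.4]
grip_width: 0.0
grasp_force: 0.0
```

>>> move_arm(travel=[[0.12,0.1,0],[0.12,0.1,0],[0.12,0.1,0],[0.12,0.1,0],[0.12,0.1,0],[0.12,0.1,0],[0.12,0.1,0],[0.12,0.1,0],[0.12,0.1,0],[0,0,0]], yaw=[0,0,0,0,0,0,0,0,0,0], gripper=[-1,-1,-1,-1,-1,-1,-1,-1,-1,-1])

```text
time: 3.2
position: [0.5314, 0.1443, 0.2294]
ee_rot: [-3.14, -0.002, 1.741]
ft_force: [-0.4, 0.2, -0.2]
grip_width: -0.0001
grasp_force: 0.0
```

```bash
cat > j.py <<'E'
from h import *
O=np.array([.5466,.0006]);th=.176
X=np.array([np.cos(th),np.sin(th)]);Y=np.array([-X[1],X[0]])
def jig(p): d=np.array(p)[:2]-O; return np.round([d@X*1000,d@Y*1000],1)
E
python3 - <<'E'
from j import *
c,o=snap('wrist','w1.png')
print(o['position'],o['ee_rot'],jig(o['position']))
p,r=pose(c,o)[::-1];print(p)
E
```

```text
[0.53140817 0.14434028 0.22937764] [-3.14019210e+00 -1.65336979e-03  1.74110791e+00] [ 10.2 144.2]
[0.51750233 0.2260701  0.37223601]
```

View pics/w1.png

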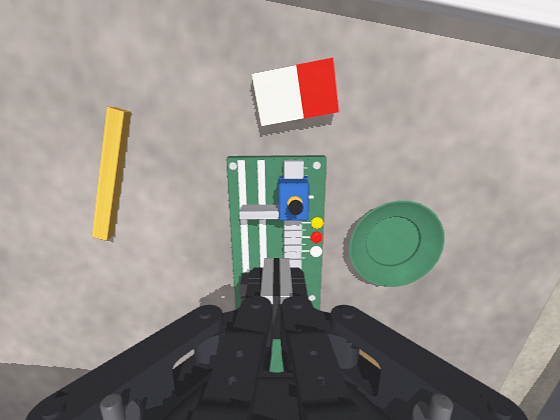

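The wrist view shows the stop block at (293,195), with its outer edge near row 179 and its pointer at (310,197). The tags are at (317,223), (317,238) and (316,252).

```bash
cat > w.py <<'E'
from j import *
import sys
def measure(c,o):
    hsv=cv2.cvtColor(c['pixels'],cv2.COLOR_RGB2HSV)
    m=cv2.inRange(hsv,(105,120,60),(130,255,255));n,l,s,ce=cv2.connectedComponentsWithStats(m);i=1+np.argmax(s[1:,4])
    P=np.argwhere(l==i)[:,::-1];W=ray(c,P,.056,o);J=np.array([jig(w) for w in W]);print('stop top extents jig',np.percentile(J,[1,50,99],axis=0).round(1).tolist())
    for n,lo,hi in [('yel',(22,150,120),(32,255,255)),('red',(0,170,120),(6,255,255))]:
        mm=cv2.inRange(hsv,np.array(lo),np.array(hi));k,l2,s2,c2=cv2.connectedComponentsWithStats(mm)
        for q in range(1,k):
            if 30<s2[q,4]<900:
                jj=jig(ray(c,c2[q],.021,o)[0])
                if 40<jj[0]<80 and 30<jj[1]<110: print(n,c2[q].round(1),s2[q,4],jj)
if __name__=='__main__':
    o=bot.get_obs();c=optics.camera('wrist');measure(c,o);print('tcp',jig(o['position']),o['position'][2],o['ee_rot'][2],o['time'])
E
python3 w.py
```

```text
stop top extents jig [[12.6, 111.4], [26.9, 140.5], [45.0, 159.5]]
yel [317.8 220.8] 116 [60.5 94.8]
red [317.5 235.1] 105 [60.8 75.2]
tcp [  8.9 142.4] 0.2298360214508471 1.7400702510078037 3.25
```

>>> move_arm(travel=[[0.09,0.04,0],[0.09,0.04,0],[0,0,0.12],[0,0,0.12],[0,0,0.12],[0,0,0.12],[0,0,0.12],[0,0,0.12],[0,0,0.04],[0,0,0]], yaw=[-0.04,0,0,0,0,0,0,0,0,0], gripper=[-1,-1,-1,-1,-1,-1,-1,-1,-1,-1])

```text
time: 4.3
position: [0.5404, 0.187, 0.0396]
ee_rot: [-3.137, 0.0, 1.743]
ft_force: [-0.4, -0.3, 0.2]
grip_width: 0.0004
grasp_force: 0.0
```

```bash
python3 w.py; python3 - <<'E'
from j import *
a=np.array([bot.get_obs()['position'] for _ in range(2)]);print(a)
c,o=snap('side','s1.png');im=c['pixels'][190:290,190:330]
cv2.imwrite('pics/s1c.png',cv2.resize(cv2.cvtColor(im,cv2.COLOR_RGB2BGR),None,fx=5,fy=5,interpolation=cv2.INTER_CUBIC))
E
```

```text
stop top extents jig [[23.1, 137.4], [26.4, 146.3], [29.1, 154.8]]
tcp [ 26.5 184.6] 0.03961738658189768 1.7427737627735294 4.3
[[0.54198982 0.18756271 0.0415713 ]
 [0.54198982 0.18756271 0.0415713 ]]
```

View pics/s1c.png

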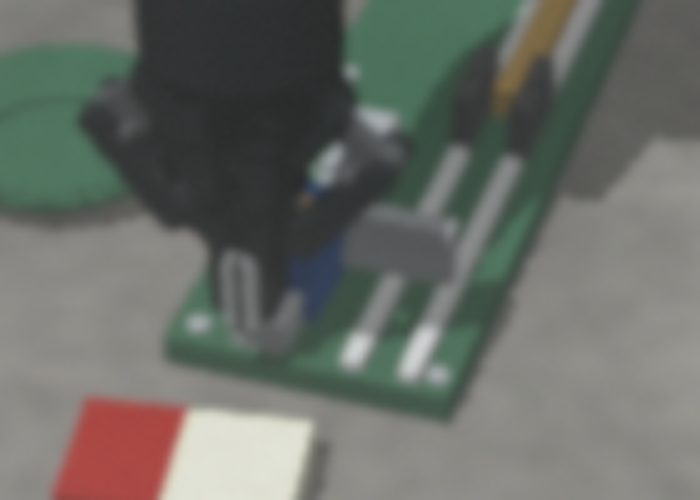

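The side crop shows the shut fingers just outside the blue stop's outer face, at about the right height. I'll close in slowly.

>>> move_arm(travel=[[-0.02,0,0],[-0.02,0,0],[-0.02,0,0],[-0.01,0,0],[-0.01,0,0],[-0.01,0,0],[-0.01,0,0],[-0.01,0,0],[-0.01,0,0],[0,0,0]], yaw=[-0.03,0,0,0,0,0,0,0,0,0], gripper=[-1,-1,-1,-1,-1,-1,-1,-1,-1,-1])

```text
time: 5.4
position: [0.5479, 0.1587, 0.0415]
ee_rot: [3.141, 0.0, 1.749]
ft_force: [-0.2, 1.9, 1.9]
grip_width: 0.0005
grasp_force: 1.0
```

>>> move_arm(travel=[[-0.008,0,0],[-0.008,0,0],[-0.008,0,0],[-0.008,0,0],[-0.008,0,0],[-0.008,0,0]], yaw=[0,0,0,0,0,0], gripper=[-1,-1,-1,-1,-1,-1])

```text
time: 6.0
position: [0.55, 0.147, 0.0414]
ee_rot: [3.141, 0.0, 1.749]
ft_force: [-0.7, 2.8, 3.1]
grip_width: 0.0002
grasp_force: 1.5
```

```bash
cat > s.py <<'E'
# stop position from the top camera: pointer, red tag, blue block
from j import *
import sys
c,o=snap('top',sys.argv[1]);im=c['pixels'];hsv=cv2.cvtColor(im,cv2.COLOR_RGB2HSV)
def ext(lo,hi,z,x0,x1,y0,y1):
    m=cv2.inRange(hsv,np.array(lo),np.array(hi));P=np.argwhere(m>0)[:,::-1];J=np.array([jig(w) for w in ray(c,P,z)])
    k=(J[:,0]>x0)&(J[:,0]<x1)&(J[:,1]>y0)&(J[:,1]<y1);J=J[k];return (len(J),J.mean(0).round(1),np.percentile(J,[2,98],axis=0).round(1).tolist()) if len(J) else None
print('blue',ext((105,120,60),(130,255,255),.056,0,60,30,180))
print('red',ext((0,150,120),(6,255,255),.021,50,72,40,110))
print('pointer',ext((0,0,150),(179,70,255),.032,46,53.5,30,170))
print('brass',ext((12,140,100),(24,255,255),.030,-40,0,-170,80))
p=o['position'];f=np.array(o['ft_force'])
print('tcp',jig(p),round(p[2],4),'Fjig x,y,z',(f[:2]@X).round(2),(f[:2]@Y).round(2),f[2].round(2),'t',o['time'])
x,y=proj(c,[*(O+.04*X+.08*Y),.03])[0].astype(int)
cv2.imwrite('pics/c_'+sys.argv[1],cv2.resize(cv2.cvtColor(im[y-45:y+45,x-60:x+60],cv2.COLOR_RGB2BGR),None,fx=6,fy=6,interpolation=cv2.INTER_CUBIC))
E
python3 s.py t2.png
```

```text
blue (441, array([ 26.1, 107.7]), [[10.0, 87.4], [44.1, 128.7]])
red (56, array([60.9, 71.8]), [[55.1, 65.0], [66.9, 78.2]])
pointer (24, array([50.5, 60.3]), [[46.3, 48.2], [53.2, 109.7]])
brass (244, array([-19.6, -69.1]), [[-24.2, -123.4], [-15.1, -13.7]])
tcp [ 28.9 143.5] 0.0414 Fjig x,y,z -0.16 2.87 3.11 t 6.0
```

>>> move_arm(travel=[[-0.008,0,0],[-0.008,0,0],[-0.008,0,0],[-0.008,0,0],[-0.008,0,0],[-0.008,0,0],[-0.008,0,0],[0,0,0]], yaw=[0,0,0,0,0,0,0,0], gripper=[-1,-1,-1,-1,-1,-1,-1,-1])

```text
time: 6.85
position: [0.5518, 0.1322, 0.0406]
ee_rot: [-3.14, 0.001, 1.748]
ft_force: [0.8, 0.1, -0.2]
grip_width: 0.0
grasp_force: 0.0
```

```bash
python3 s.py t3.png
```

```text
blue (443, array([26.1, 90.7]), [[10.0, 70.9], [44.2, 111.6]])
red (55, array([60.8, 71.7]), [[55.1, 65.0], [66.9, 78.2]])
pointer (11, array([51.9, 62.6]), [[51.0, 48.4], [53.1, 93.5]])
brass (245, array([-19.4, -70. ]), [[-24.2, -123.5], [-15.3, -14.0]])
tcp [ 28.2 128.7] 0.0406 Fjig x,y,z 0.79 -0.0 -0.21 t 6.85
```

The stop has dropped into the yellow notch: blue centre reads 90.7 against a true 92, and the force is zero. Next I'll push slowly out of it towards red.

>>> move_arm(travel=[[-0.005,0,0],[-0.005,0,0],[-0.005,0,0],[-0.005,0,0],[-0.005,0,0],[-0.005,0,0]], yaw=[0,0,0,0,0,0], gripper=[-1,-1,-1,-1,-1,-1])

```text
time: 7.5
position: [0.5528, 0.1296, 0.0413]
ee_rot: [-3.142, -0.008, 1.751]
ft_force: [-1.6, 10.6, 0.6]
grip_width: 0.0001
grasp_force: 5.4
```

```bash
python3 s.py t4.png
```

```text
blue (409, array([25.3, 89.1]), [[9.9, 70.4], [44.0, 110.6]])
red (54, array([60.9, 71.6]), [[55.1, 64.9], [66.9, 78.2]])
pointer (10, array([51.9, 59.5]), [[51.0, 48.4], [53.1, 91.9]])
brass (235, array([-19.5, -72.2]), [[-24.2, -124.5], [-15.5, -14.2]])
tcp [ 28.7 126. ] 0.0413 Fjig x,y,z 0.27 10.72 0.61 t 7.5
```

>>> move_arm(travel=[[-0.005,0,0],[-0.004,0,0],[0,0,0]], yaw=[0,0,0], gripper=[-1,-1,-1])

```text
time: 7.85
position: [0.5528, 0.1294, 0.0413]
ee_rot: [3.141, -0.012, 1.753]
ft_force: [-2.7, 13.1, -0.6]
grip_width: 0.0003
grasp_force: 6.6
```

```bash
python3 s.py t5.png
```

```text
blue (401, array([25.1, 88.6]), [[9.9, 70.1], [44.1, 110.3]])
red (54, array([61. , 71.5]), [[55.1, 64.9], [66.9, 77.9]])
pointer (10, array([51.9, 59.5]), [[51.0, 48.4], [53.1, 91.9]])
brass (217, array([-19.2, -72.2]), [[-24.2, -123.9], [-15.4, -14.1]])
tcp [ 28.7 125.7] 0.0413 Fjig x,y,z -0.35 13.38 -0.61 t 7.85
```

>>> move_arm(travel=[[-0.004,0,0],[-0.004,0,0],[0,0,0]], yaw=[0,0,0], gripper=[-1,-1,-1])

```text
time: 8.2
position: [0.5538, 0.1241, 0.0412]
ee_rot: [-3.141, -0.004, 1.751]
ft_force: [-0.7, 3.7, -0.2]
grip_width: -0.0001
grasp_force: 2.0
```

```bash
python3 s.py t6.png
```

```text
blue (394, array([25. , 83.3]), [[10.0, 65.0], [43.9, 104.8]])
red (54, array([61.6, 71.8]), [[56.0, 64.9], [67.5, 78.2]])
pointer (9, array([52.1, 55.5]), [[50.9, 48.4], [53.2, 81.9]])
brass (218, array([-19.5, -72.2]), [[-24.3, -125.2], [-15.3, -13.8]])
tcp [ 28.7 120.3] 0.0412 Fjig x,y,z -0.03 3.75 -0.2 t 8.2
```

The stop is out of the yellow notch, on plain rail at about y 84.5.

>>> move_arm(travel=[[-0.005,0,0],[-0.005,0,0],[-0.005,0,0],[-0.005,0,0],[-0.004,0,0],[0,0,0]], yaw=[0,0,0,0,0,0], gripper=[-1,-1,-1,-1,-1,-1])

```text
time: 8.85
position: [0.556, 0.1147, 0.0416]
ee_rot: [3.141, 0.002, 1.748]
ft_force: [-0.8, -0.1, 0.5]
grip_width: -0.0001
grasp_force: 0.0
```

```bash
python3 s.py t7.png
```

```text
blue (430, array([25.9, 70.7]), [[10.0, 51.4], [44.1, 91.4]])
red (52, array([61.6, 72.1]), [[56.2, 64.9], [67.5, 78.5]])
pointer (9, array([52.1, 55.8]), [[50.9, 48.4], [53.2, 73.3]])
brass (210, array([-19.2, -69.4]), [[-24.2, -125.2], [-15.3, -13.2]])
tcp [ 29.2 110.7] 0.0416 Fjig x,y,z -0.84 -0.0 0.53 t 8.85
```

The stop clicked into the red notch: blue centre 70.7 plus the 1.3 mm offset gives 72, the pointer is at 73, and the force is zero. I'll retreat, lift and go to the rear of the bar.

>>> move_arm(travel=[[0.1,0,0],[0.06,0,0],[0,0,-0.16],[0,0,-0.16],[0,0,-0.16],[0,0,0]], yaw=[0,0,0,0,0,0], gripper=[-1,-1,-1,-1,-1,-1])

```text
time: 9.5
position: [0.5526, 0.1561, 0.1694]
ee_rot: [3.128, 0.001, 1.75]
ft_force: [0.6, -0.4, 0.7]
grip_width: -0.0
grasp_force: 0.0
```

>>> move_arm(travel=[[-0.14,-0.02,0],[-0.14,-0.02,0],[-0.14,-0.02,0],[-0.14,-0.02,0],[-0.14,-0.02,0],[-0.14,-0.02,0],[-0.14,-0.02,0],[-0.14,-0.03,0],[-0.14,-0.03,0],[0,0,0]], yaw=[0,0,0,0,0,0,0,0,0,0], gripper=[-1,-1,-1,-1,-1,-1,-1,-1,-1,-1])

```text
time: 10.5
position: [0.5546, -0.1679, 0.1605]
ee_rot: [-3.14, 0.002, 1.744]
ft_force: [0.8, 0.7, -0.3]
grip_width: 0.0003
grasp_force: 0.0
```

```bash
python3 s.py t8.png; python3 - <<'E'
from j import *
for i in range(4):
    o=bot.get_obs();print(jig(o['position']),o['position'][2].round(4),o['ee_rot'].round(3));c=optics.camera('side')
E
```

```text
blue (472, array([27. , 72.2]), [[10.1, 51.3], [44.6, 92.4]])
red (49, array([61.8, 72.3]), [[56.3, 66.3], [67.5, 78.5]])
pointer (16, array([52.1, 85.5]), [[51.0, 48.6], [53.2, 164.0]])
brass (455, array([-19.8, -69.2]), [[-25.0, -126.0], [-14.6, -13.7]])
tcp [ -21.6 -167.3] 0.1605 Fjig x,y,z 0.92 0.51 -0.26 t 10.5
[ -21.2 -165. ] 0.1605 [-3.141  0.     1.746]
[ -20.8 -163.6] 0.1606 [-3.141e+00 -1.000e-03  1.748e+00]
[ -20.6 -162.7] 0.1608 [-3.141e+00 -1.000e-03  1.749e+00]
[ -20.4 -162.2] 0.161 [-3.141e+00 -1.000e-03  1.750e+00]
```

>>> move_arm(travel=[[0,0,0.12],[0,0,0.12],[0,0,0.12],[0,0,0.12],[0,0,0.04],[0,0,0.02],[0,0,0],[0,0,0]], yaw=[0,0,0,0,0,0,0,0], gripper=[-1,-1,-1,-1,-1,-1,-1,-1])

```text
time: 11.55
position: [0.5565, -0.1639, 0.0283]
ee_rot: [3.139, 0.002, 1.75]
ft_force: [-0.4, 0.0, 0.1]
grip_width: 0.0
grasp_force: 0.0
```

```bash
python3 s.py t9.png; python3 - <<'E'
from j import *
c,o=snap('top','t9b.png');x,y=proj(c,[*(O-.02*X-.14*Y),.03])[0].astype(int)
print(o['position'][2])
cv2.imwrite('pics/t9c.png',cv2.resize(cv2.cvtColor(c['pixels'][y-50:y+50,x-60:x+60],cv2.COLOR_RGB2BGR),None,fx=5,fy=5,interpolation=cv2.INTER_CUBIC))
E
```

```text
blue (473, array([26.9, 72.2]), [[10.0, 51.3], [44.6, 92.4]])
red (50, array([61.9, 72.1]), [[56.3, 66.0], [67.5, 78.5]])
pointer (22, array([52. , 93.6]), [[50.6, 48.8], [53.2, 165.5]])
brass (432, array([-19.9, -69.5]), [[-24.9, -126.1], [-14.9, -13.6]])
tcp [ -19.  -163.7] 0.0283 Fjig x,y,z -0.38 0.11 0.13 t 11.55
0.028476820390414177
```

View pics/t9c.png

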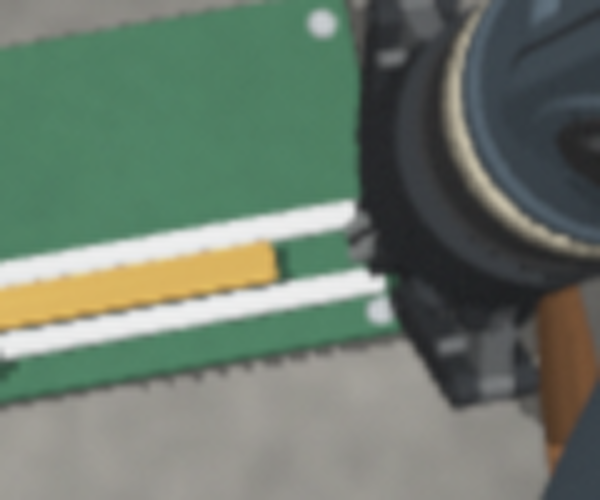

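The crop shows the bar's rear end at (278,260), with the fingers lined up behind it over the channel end. I'll lower 4 mm and close in.

>>> move_arm(travel=[[0,0,0.016],[0,0,0],[0.02,0,0],[0.02,0,0],[0.02,0,0],[0.008,0,0],[0.008,0,0],[0.008,0,0],[0,0,0]], yaw=[0,0,0,0,0,0,0,0,0], gripper=[-1,-1,-1,-1,-1,-1,-1,-1,-1])

```text
time: 12.55
position: [0.5513, -0.1427, 0.0223]
ee_rot: [-3.142, -0.0, 1.75]
ft_force: [0.2, 0.3, -0.1]
grip_width: -0.0
grasp_force: 0.0
```

```bash
python3 s.py t10.png
```

```text
blue (474, array([27. , 72.1]), [[10.0, 51.3], [44.6, 92.4]])
red (49, array([61.8, 72.3]), [[56.3, 66.3], [67.5, 78.5]])
pointer (22, array([52. , 93.6]), [[50.6, 48.8], [53.2, 165.5]])
brass (415, array([-19.9, -70.8]), [[-25.0, -126.2], [-14.6, -13.8]])
tcp [ -20.4 -141.9] 0.0223 Fjig x,y,z 0.27 0.25 -0.15 t 12.55
```

>>> move_arm(travel=[[0.008,0,-0.004],[0.008,0,0],[0.008,0,0],[0.01,0,0],[0.01,0,0],[0.01,0,0],[0.01,0,0],[0.01,0,0],[0.01,0,0],[0.01,0,0]], yaw=[0,0,0,0,0,0,0,0,0,0], gripper=[-1,-1,-1,-1,-1,-1,-1,-1,-1,-1])

```text
time: 13.6
position: [0.5473, -0.1197, 0.0235]
ee_rot: [3.141, 0.0, 1.749]
ft_force: [1.1, -2.6, 0.1]
grip_width: 0.0001
grasp_force: 0.9
```

```bash
python3 s.py t11.png
```

```text
blue (476, array([26.9, 72.2]), [[10.0, 51.3], [44.6, 92.4]])
red (50, array([61.9, 72.1]), [[56.3, 66.0], [67.5, 78.5]])
pointer (22, array([52. , 93.6]), [[50.6, 48.8], [53.2, 165.5]])
brass (406, array([-19.6, -50.6]), [[-24.8, -104.8], [-13.9, 5.8]])
tcp [ -20.4 -118.6] 0.0235 Fjig x,y,z 0.66 -2.81 0.15 t 13.6
```

>>> move_arm(travel=[[0.01,0,0],[0.01,0,0],[0.01,0,0],[0.01,0,0],[0.01,0,0],[0.01,0,0],[0.01,0,0],[0.01,0,0],[0.01,0,0],[0.01,0,0]], yaw=[0,0,0,0,0,0,0,0,0,0], gripper=[-1,-1,-1,-1,-1,-1,-1,-1,-1,-1])

```text
time: 14.65
position: [0.5428, -0.0951, 0.0234]
ee_rot: [3.141, 0.0, 1.749]
ft_force: [0.2, -2.0, 1.5]
grip_width: 0.0001
grasp_force: 1.2
```

```bash
python3 s.py t12.png
```

```text
blue (475, array([27. , 72.2]), [[10.0, 51.3], [44.6, 92.4]])
red (49, array([61.8, 72.3]), [[56.3, 66.3], [67.5, 78.5]])
pointer (22, array([52. , 93.6]), [[50.6, 48.8], [53.2, 165.5]])
brass (393, array([-19.6, -24.5]), [[-24.8, -75.9], [-13.6, 30.7]])
tcp [-20.5 -93.6] 0.0234 Fjig x,y,z -0.16 -2.02 1.55 t 14.65
```

>>> move_arm(travel=[[0.005,0,0],[0.005,0,0],[0.005,0,0],[0.005,0,0],[0.004,0,0],[0.004,0,0]], yaw=[0,0,0,0,0,0], gripper=[-1,-1,-1,-1,-1,-1])

```text
time: 15.3
position: [0.5415, -0.0884, 0.0234]
ee_rot: [3.142, 0.0, 1.749]
ft_force: [1.2, -2.6, 2.5]
grip_width: 0.0001
grasp_force: 1.3
```

```bash
python3 s.py t13.png
```

```text
blue (475, array([26.9, 72.2]), [[10.0, 51.3], [44.6, 92.4]])
red (50, array([61.9, 72.1]), [[56.3, 66.0], [67.5, 78.5]])
pointer (22, array([52. , 93.6]), [[50.6, 48.8], [53.2, 165.5]])
brass (380, array([-19.4, -16.5]), [[-24.8, -67.8], [-13.5, 37.8]])
tcp [-20.6 -86.7] 0.0234 Fjig x,y,z 0.77 -2.77 2.53 t 15.3
```

>>> move_arm(travel=[[0.003,0,0],[0.003,0,0],[0.003,0,0]], yaw=[0,0,0], gripper=[-1,-1,-1])

```text
time: 15.65
position: [0.5412, -0.0861, 0.0234]
ee_rot: [3.142, 0.0, 1.749]
ft_force: [1.3, -3.5, 1.2]
grip_width: 0.0002
grasp_force: 1.4
```

```bash
python3 s.py t14.png
```

```text
blue (474, array([27. , 72.2]), [[10.1, 51.3], [44.6, 92.4]])
red (49, array([61.8, 72.3]), [[56.3, 66.3], [67.5, 78.5]])
pointer (22, array([52. , 93.6]), [[50.6, 48.8], [53.2, 165.5]])
brass (364, array([-19.4, -13.8]), [[-24.9, -64.3], [-13.8, 39.5]])
tcp [-20.5 -84.4] 0.0234 Fjig x,y,z 0.67 -3.68 1.24 t 15.65
```

>>> move_arm(travel=[[0.003,0,0],[0.003,0,0],[0,0,0]], yaw=[0,0,0], gripper=[-1,-1,-1])

```text
time: 16.0
position: [0.5409, -0.0845, 0.0234]
ee_rot: [3.141, -0.0, 1.749]
ft_force: [0.8, -2.5, 2.1]
grip_width: 0.0
grasp_force: 1.3
```

```bash
python3 s.py t15.png
```

```text
blue (474, array([26.9, 72.2]), [[10.0, 51.3], [44.6, 92.4]])
red (49, array([61.8, 72.3]), [[56.3, 66.3], [67.5, 78.5]])
pointer (22, array([52. , 93.6]), [[50.6, 48.8], [53.2, 165.5]])
brass (369, array([-19.4, -12.1]), [[-24.9, -62.7], [-13.8, 41.7]])
tcp [-20.5 -82.8] 0.0234 Fjig x,y,z 0.36 -2.58 2.14 t 16.0
```

>>> move_arm(travel=[[0.003,0,0],[0.003,0,0],[0,0,0]], yaw=[0,0,0], gripper=[-1,-1,-1])

```text
time: 16.35
position: [0.5405, -0.0831, 0.0233]
ee_rot: [3.142, -0.0, 1.749]
ft_force: [1.0, -3.1, 2.3]
grip_width: 0.0001
grasp_force: 1.3
```

>>> move_arm(travel=[[0.003,0,0],[0,0,0]], yaw=[0,0], gripper=[-1,-1])

```text
time: 16.55
position: [0.5404, -0.0823, 0.0233]
ee_rot: [3.142, -0.0, 1.749]
ft_force: [1.0, -2.8, 2.1]
grip_width: -0.0001
grasp_force: 1.3
```

```bash
python3 s.py t16.png
```

```text
blue (475, array([26.9, 72.2]), [[10.0, 51.3], [44.6, 92.4]])
red (49, array([62. , 72.2]), [[56.3, 66.0], [67.5, 78.5]])
pointer (22, array([52. , 93.6]), [[50.6, 48.8], [53.2, 165.5]])
brass (358, array([-19.4, -10.4]), [[-24.8, -59.2], [-13.7, 43.4]])
tcp [-20.6 -80.6] 0.0233 Fjig x,y,z 0.51 -2.93 2.15 t 16.55
```

```bash
python3 - <<'E'
from j import *
im=cv2.imread('pics/t16.png');c=optics.camera('top')
x,y=proj(c,[*(O-.01*X+.03*Y),.03])[0].astype(int)
cv2.imwrite('pics/t16c.png',cv2.resize(im[y-35:y+35,x-50:x+50],None,fx=8,fy=8,interpolation=cv2.INTER_CUBIC))
E
```

```text
(no output)
```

View pics/t16c.png

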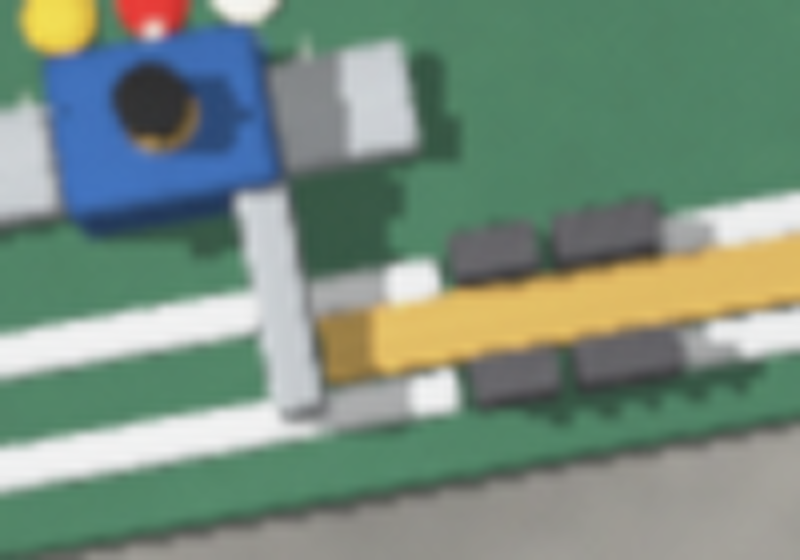

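The bar's front, in the stop's shadow at (330,350), is at or very near the arm, and the white pointer is still at the red tag. I'll continue in tiny steps until the force rises.

>>> move_arm(travel=[[0.003,0,0],[0.002,0,0],[0,0,0]], yaw=[0,0,0], gripper=[-1,-1,-1])

```text
time: 16.95
position: [0.5402, -0.0813, 0.0233]
ee_rot: [3.142, 0.0, 1.749]
ft_force: [0.1, -3.6, 1.2]
grip_width: 0.0
grasp_force: 1.6
```

```bash
python3 s.py t17.png
```

```text
blue (475, array([26.9, 72.2]), [[10.0, 51.3], [44.6, 92.4]])
red (50, array([61.9, 72.1]), [[56.3, 66.0], [67.5, 78.5]])
pointer (23, array([51.9, 96.7]), [[50.5, 48.8], [53.2, 165.6]])
brass (344, array([-19.5,  -8.8]), [[-24.8, -58.6], [-13.7, 44.8]])
tcp [-20.6 -79.5] 0.0233 Fjig x,y,z -0.57 -3.59 1.25 t 16.95
```

>>> move_arm(travel=[[0.003,0,0],[0.002,0,0],[0,0,0]], yaw=[0,0,0], gripper=[-1,-1,-1])

```text
time: 17.3
position: [0.5402, -0.0811, 0.0234]
ee_rot: [-3.142, 0.003, 1.749]
ft_force: [0.5, -6.3, 1.1]
grip_width: 0.0003
grasp_force: 2.9
```

```bash
python3 s.py t18.png
```

```text
blue (472, array([27. , 72.2]), [[10.0, 51.3], [44.6, 92.4]])
red (49, array([61.8, 72.3]), [[56.3, 66.3], [67.5, 78.5]])
pointer (23, array([52. , 96.8]), [[50.5, 48.8], [53.3, 165.6]])
brass (350, array([-19.4,  -8.6]), [[-24.9, -57.9], [-13.7, 44.8]])
tcp [-20.6 -79.4] 0.0234 Fjig x,y,z -0.57 -6.32 1.1 t 17.3
```

Contact: the force rose to 6.3 N, the bar stopped advancing and the stop is unmoved. I'll hold briefly, then back off slowly and lift.

>>> move_arm(travel=[[0,0,0],[0,0,0],[0,0,0],[-0.01,0,0],[-0.02,0,0],[-0.08,0,0],[0,0,-0.12],[0,0,-0.16],[0,0,-0.16],[0,0,0]], yaw=[0,0,0,0,0,0,0,0,0,0], gripper=[-1,-1,-1,-1,-1,-1,-1,-1,-1,-1])

```text
time: 18.35
position: [0.5485, -0.1076, 0.1399]
ee_rot: [3.131, 0.003, 1.75]
ft_force: [1.4, -0.1, 0.5]
grip_width: -0.0002
grasp_force: 0.0
```

```bash
python3 s.py t19.png; python3 - <<'E'
from j import *
im=cv2.imread('pics/t19.png');c=optics.camera('top')
x,y=proj(c,[*(O-.01*X+.03*Y),.03])[0].astype(int)
cv2.imwrite('pics/t19c.png',cv2.resize(im[y-35:y+35,x-50:x+50],None,fx=8,fy=8,interpolation=cv2.INTER_CUBIC))
E
```

```text
blue (473, array([27. , 72.1]), [[10.0, 51.3], [44.6, 92.4]])
red (50, array([61.9, 72.1]), [[56.3, 66.0], [67.5, 78.5]])
pointer (24, array([51.9, 99.5]), [[50.2, 48.9], [53.3, 165.6]])
brass (241, array([-19.4,  -9.2]), [[-25.0, -65.9], [-13.4, 46.2]])
tcp [ -17.1 -106.8] 0.1399 Fjig x,y,z 1.32 -0.3 0.48 t 18.35
```

View pics/t19c.png

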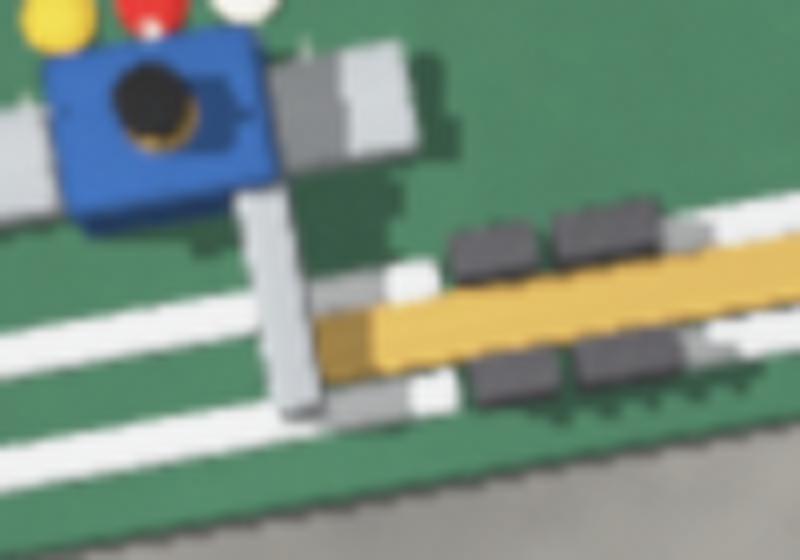

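The bar's end at (318,345) meets the stop arm, and the pointer is at the red tag. The robot is clear, so I'm handing in.

```bash
python3 -c "
from cell import close_job
print(close_job())"
```

```text
the job is handed in; nothing more can be done
None
```

The job is handed in: the blue stop sits in the notch beside the red tag with the brass bar's end against it, as the last top view and force readings showed; close_job() gave no verdict.

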